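# Let the left column of milk pots out into a hanging basket and hold the gate

## Task

We need milk for the guest tray: hang the wire basket by its handle bar on the two hooks at the front of the milk-pot dispenser and let go of it, so that it hangs under the columns. Then pull the dispenser's spring gate out by its upright grip to the mark on the rail and no further, so that only the left column's three pots drop into the basket while the right column's pots stay in, and finish while still holding the gate at the mark, because it snaps shut when let go. Leave the other things on the worktop as they are.

Things in the scene. Friction and masses are not known exactly. Their poses are not given: they have to be found in the camera images.
- dispenser: Milk-pot dispenser, fixed: aluminium base (8 mm high, x -73 to 49 mm, y +-45) and back panel (front face at x 45) carry two clear square columns, left (+y) and right (-y), y +-50, x +-27, z 123 to 202 mm, free space below. Origin on the worktop under the middle of the columns; x to its back, y to its left, z up. Front faces the robot, turned by up to 0.25 rad.
- hook_seat (a point): Where the middle of the basket's handle bar lies when hung: in the trough of both hooks, (-50, 0, 145) mm in the dispenser's frame; same axes. Hooks: 6 mm round steel bars out of the columns' front at y +-30 mm, sloping down to a flat trough (x -44 to -56, top z 142.5), then up to a tip at x -66 (top z 152).
- gate: Spring gate with its upright wooden grip (12 mm thick along the pull y, 26 mm in x). Origin in the grip, where to pinch it, 168 mm above the worktop; the grip's top is 18 mm above, its foot 34 mm below. Slides only along the dispenser's y: shut at y -107.5 mm (57 mm from the columns' side), pulled out to the right (-y), at the mark y -159.5, end stop y -202.5. Axes as the dispenser's.
- gate_pointer (a point): Tip of the small steel pointer at the foot of the gate's grip, over the front rail; moves with the gate. It is level with gate_mark when pulled out 52 mm. The spring pulls with 2.7 N shut and 7.4 N at the mark and snaps the gate shut when let go. The gate's plate (z 125 to 129) closes both columns from below; 44 mm of pull frees the left one, from about 70 mm the right one's pots tip out too.
- gate_mark (a point): The mark: one black line, 2 mm wide, across the front one of the gate's two rails, (-26.5, -159.5) mm in the dispenser's frame. The rails run from the columns' right side to y -175 mm (x +-30, z 119 to 134 mm).
- basket: Dark steel wire basket, 152 mm (x) by 116 mm (y), 65 mm high, walls and floor 4 mm, 0.29 to 0.45 kg, same after a half turn. Stands on the worktop. Origin at the centre of its underside. Hung, its underside is 22 mm above the worktop, its rim 36 mm below the columns and its rear half under them: bring it in from the front with the bar 10 to 25 mm above its seat, then lower it.
- basket_bar (a point): Middle of the basket's handle bar, 123 mm above its underside. The rigid arched handle, 5 mm round bar, stands at x = 0; its straight top runs along y from -45 to 45 mm. Axes as the basket's.
- basket_grip (a point): Where to pinch the wooden grip on the middle of the handle bar, 148 mm above the basket's underside (25 mm above the bar). Block 14 mm thick along y, 24 mm along x, from 120 to 166 mm above the underside. Axes as the basket's.
- pot_left_1: Milk portion pot, a tapered white cup about 39 mm across and 21 mm high with a foil lid, origin at the centre of its underside. Starts in the left column, number 1 from below.
- pot_left_2: Milk portion pot, a tapered white cup about 39 mm across and 21 mm high with a foil lid, origin at the centre of its underside. Starts in the left column, number 2 from below.
- pot_left_3: Milk portion pot, a tapered white cup about 39 mm across and 21 mm high with a foil lid, origin at the centre of its underside. Starts in the left column, number 3 from below.
- pot_right_1: Milk portion pot, a tapered white cup about 39 mm across and 21 mm high with a foil lid, origin at the centre of its underside. Starts in the right column, number 1 from below; must stay there.
- pot_right_2: Milk portion pot, a tapered white cup about 39 mm across and 21 mm high with a foil lid, origin at the centre of its underside. Starts in the right column, number 2 from below; must stay there.
- mug: Bystander: white floral mug standing upside down, 69x92x118 mm. Origin at the centre of its underside.
- timer: Bystander: egg timer, 61x60x52 mm, on the hob. Origin at the centre of its underside.
- sachet_1: Bystander: sugar sachet lying flat, 34x62x9 mm. Origin at the centre of its underside.
- sachet_2: Bystander: coffee sachet lying flat, 40x66x9 mm. Origin at the centre of its underside.
- tin: Bystander: green tea tin, 68x69x88 mm. Origin at the centre of its underside.
Mind the look-alikes: they are no part of the job. Leave any black look-alike of the pot_left_3 alone.

How it is judged:
By the outcome, as a careful person would: the job done as asked, in the order asked, and still so for the second after the job is handed in, while the arm keeps its last pose, push and grip.
It also fails if it takes over 64 s, if anything falls off the work surface, if the arm or the gripper's body presses on something with over 40 N, if the wrist force passes 120 N, or if a joint passes its speed limit or range.

## Robot

A 7-joint arm with a two-finger parallel gripper is mounted at the origin on a cart in front of the work surface, level with it; the furniture and walls round the work are solid. World frame = base frame: x ahead of the robot, y to its left, z up, the work surface at z = 0. Lengths are in m, angles in degrees, forces in N, time in s.
With the tool pointing down it reaches from about 0.425 to 1.025 m from the base axis. Payload 9.4 kg.
Tool frame: the origin (TCP) lies between the finger pads; the fingertips stand 14 mm ahead of it and the grasp point (between the pads) lies 5 mm behind it; z points along the fingers, y is the line along which they close (so a half turn about z gives the same grasp; the last joint's range is limited). The gripper opens to 85 mm and grips with 20 to 120 N. Pads are 22 mm wide; open, the fingers measure 114 mm over their backs; the gripper's body (76 mm by 85 mm) begins 54 mm behind the grasp point. The pads swing forward as they close: fully open they stand 13 mm farther back than shut.
Start: joints at [-74.639, 34.337, -0.143, 91.639, 0.103, 54.024, -4.572], TCP at [0.245, 0.682, 0.245] pointing down, gripper open.
Joint ranges: [-147.43, 147.43], [-19.82, 112.94], [-74.19, 73.91], [6.32, 146.72], [-59.91, 239.91], [6.04, 106.73], [-150.56, 150.56]. Speed limits (degrees/s): [127.2, 127.2, 172.46, 172.46, 180, 180, 180].

## Interface

Orientations are given as a 3x3 rotation matrix whose columns are the frame's x, y, z axes.
In Python, from rig import manip gives the robot as it stands. The module is installed in compiled form; this text tells all that it offers.
- The arm moves only by the tool move_arm, never from a script. Its argument "motion" is a list of rows, each a list of 7 numbers: the turn, a rotation vector about the tool's x, y, z each as a share of 90 degrees, from -1 to 1, then the shift along the tool's x, y, z each as a share of 30 cm, from -1 to 1, then the closure, from -1 (fully open) to 1 (shut). In form: [[wx, wy, wz, dx, dy, dz, grip], ...]. A call has exactly 5 rows; each row is the pose to reach, as a shift and turn from the pose commanded when the call began, along the tool's axes at that moment; what a row does not reach only later rows make up. A row lasts 1/10 s, in which the tool goes at most 50 mm and 8.59 degrees, less where a joint would pass 70% of its speed; a pose out of reach is approached as far as the arm can. A call with a number of a shift or a turn outside -1 to 1 is refused whole. A call with a gripper value outside its range is refused whole. The fingers move at their own pace and stop on an object; the grip force is fixed at half the most. Time passes only in rows, so rows that repeat a pose let the fingers close, or fill a call up. It gives the time, the measured TCP pose, the force, the opening and the grip force at its end, in the units of the state.
- manip.observe(): the state, without advancing time (a new reading comes with each control period).
- manip.camera(name): name is "scene" or "top" or "wrist"; returns the picture (480x640x3 uint8, red, green, blue); there is no depth.
- manip.get_calibration(name): a dict with "vertical_fov" (degrees; the focal length in pixels is half the picture's height over the tangent of half this angle, whatever the lens; pixels are square), "cx", "cy" (the principal point, pixels), "world_from_camera" (4x4, takes a point from camera to world coordinates). Camera axes: x right, y up, looking along -z (the intrinsics and any distortion apply to the point x, -y, -z); pixel columns grow to the right and rows downward; lengths in m; the calibration is good to about 2 mm. The wrist camera is an equidistant fisheye: a pixel r from the principal point sees the ray r / f radians off the axis. A picture is of the moment at which its call begins: read the wrist's pose just before it. get_calibration takes no time and is no camera call; for the wrist camera it gives the pose at the moment of the call.
- manip.sign_off(): hands the job in; it is judged then, once.
Trained networks look in the newest picture that a camera, given by its name, has taken for a name from the list of things; names that differ only in an ending like _2 or _b are one class to them, and where a whole thing is asked for, a point or a joint stands for the part that bears it (a point fixed in the world has none). Each returns a list of dicts, best first, with "confidence" (0 to 1); they miss things now and then, are a little off and sometimes report something else, mostly with a low value. They report only what shows in the picture. A call takes as long as a camera call. They do not tell look-alikes from the thing itself.
- manip.spot_in(camera, label): "rect" ([left, top, right, bottom] in pixels, round what is visible of it).
- manip.place_of(camera, label): "uv" ([column, row] in pixels: a listed point, or the origin of a listed thing).
The state is a dict: "clock": time; "qpos": joint angles; "dq": joint speeds; "joint_efforts": joint torques, N m; "eef_pos": TCP position; "tool_rot": TCP orientation; "contact_force": force on the tool from outside, world axes, zero at the start; "ft_torque": the same for the moment, N m; "opening": finger opening in m; "gripper_force": force on a finger pad.
Only numpy, scipy, OpenCV 4.12 (cv2) and the standard library are available. Lean on these libraries where they do the work, as an engineer would, in place of code of your own. Each camera call takes 0.05 s, during which the arm holds its last target. There are 200 camera calls.

## Working session

There is one attempt and no reset: what is moved stays moved. The work goes in short steps, Python scripts to look and compute and a tool call to move; the robot and the scene stay as the last step left them, time stands still between calls to the robot, and variables do not carry over. Pictures are saved under pics/ and viewed, at most 11 in all, crops included, and the job is handed in when it is done.

Besides the shell and the picture viewer there is one more tool, called by a JSON object that holds its "name" and its "arguments". move_arm: Moves the arm, as the interface text tells. Shift numbers are shares of 30 cm and turn numbers shares of 90 degrees, none past 1 either way. Its arguments: {"type":"object","properties":{"motion":{"type":"array"}},"required":["motion"]}

```bash
mkdir -p pics; cat > h.py <<'E'
import numpy as np, cv2
from rig import manip
def cal(n):
    c=manip.get_calibration(n); f=240/np.tan(np.radians(c["vertical_fov"])/2)
    return f,c["cx"],c["cy"],np.array(c["world_from_camera"])
def ray(n,uv,C=None):
    f,cx,cy,T=C or cal(n); x=(uv[0]-cx)/f; y=(uv[1]-cy)/f
    if n=="wrist":
        r=np.hypot(x,y); s=np.sin(r)/r if r>1e-9 else 1; d=np.array([x*s,-y*s,-np.cos(r)])
    else: d=np.array([x,-y,-1.])
    return T[:3,3],T[:3,:3]@(d/np.linalg.norm(d))
def proj(n,p,C=None):
    f,cx,cy,T=C or cal(n); q=T[:3,:3].T@(np.asarray(p)-T[:3,3]); x,y,z=q[0],-q[1],-q[2]
    if n=="wrist":
        h=np.hypot(x,y); r=np.arctan2(h,z); return np.array([cx+f*r*x/h,cy+f*r*y/h])
    return np.array([cx+f*x/z,cy+f*y/z])
def atz(n,uv,z,C=None):
    o,d=ray(n,uv,C); return o+d*(z-o[2])/d[2]
def tri(obs):
    A=np.zeros((3,3));b=np.zeros(3);L=[]
    for n,uv,C in obs:
        o,d=ray(n,uv,C);P=np.eye(3)-np.outer(d,d);A+=P;b+=P@o;L.append((P,o))
    p=np.linalg.solve(A,b); return p,[round(float(np.linalg.norm(P@(p-o)))*1000,1) for P,o in L]
E
python3 - <<'E'
from h import *
np.set_printoptions(precision=4,suppress=True)
s=manip.observe();print(s["clock"],s["eef_pos"],s["tool_rot"],s["contact_force"])
for n in ["scene","top","wrist"]:
    C=cal(n); im=manip.camera(n); cv2.imwrite(f"pics/{n}0.png",im[:,:,::-1]); print(n,C[0],C[1],C[2],C[3][:3,3],C[3][:3,2])
for n in ["scene","top"]:
    for l in ["dispenser","hook_seat","gate","gate_pointer","gate_mark","basket","basket_bar","basket_grip"]:
        r=manip.place_of(n,l)[:2]; print(n,l,[(np.round(q["uv"],1),round(q["confidence"],2)) for q in r])
E
```

```text
0.0 [0.2449 0.6819 0.2444] [[-0.9412  0.338  -0.0004]
 [ 0.338   0.9412 -0.0015]
 [-0.0002 -0.0015 -1.    ]] [-0.5322  0.044   0.133 ]
scene 501.4900451910453 314.8310084719169 241.05300685143038 [0.5113 1.1045 0.8406] [-0.0709  0.8136  0.5771]
top 516.7169497364943 316.45975789108815 234.94552980242628 [0.486  0.1193 1.1457] [-0.1163  0.0293  0.9928]
wrist 371.64829954431775 326.6767912137096 237.3925915446224 [0.1833 0.7046 0.3731] [-0.2459  0.0908  0.965 ]
scene dispenser [(array([315.4, 298.7]), 0.74)]
scene hook_seat [(array([337.1, 251. ]), 0.71)]
scene gate [(array([315.3, 218.6]), 0.53)]
scene gate_pointer [(array([279.4, 231.3]), 0.71), (array([394.8, 261.5]), 0.71)]
scene gate_mark [(array([322. , 218.8]), 0.72)]
scene basket [(array([365.4, 216.9]), 0.89), (array([310.5, 221.7]), 0.64)]
scene basket_bar [(array([372.6, 184.6]), 0.68), (array([309.1, 357.7]), 0.68)]
scene basket_grip [(array([371.4, 177. ]), 0.79)]
top dispenser [(array([277.8, 246. ]), 0.89)]
top hook_seat [(array([278.3, 264.4]), 0.75)]
top gate []
top gate_pointer [(array([333. , 248.9]), 0.95)]
top gate_mark [(array([356.1, 245.2]), 0.74)]
top basket [(array([445.3, 311.2]), 0.95), (array([297.2, 336.6]), 0.67)]
top basket_bar [(array([467.4, 317. ]), 0.79)]
top basket_grip [(array([471.6, 316.2]), 0.69), (array([185.5, 246.3]), 0.15)]
```

View pics/scene0.png

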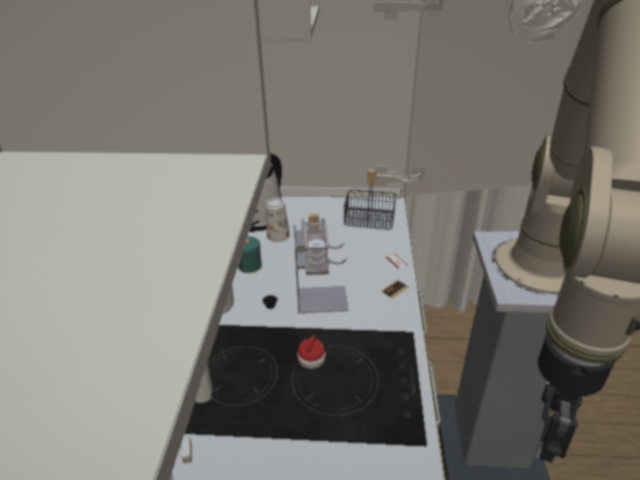

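View pics/top0.png

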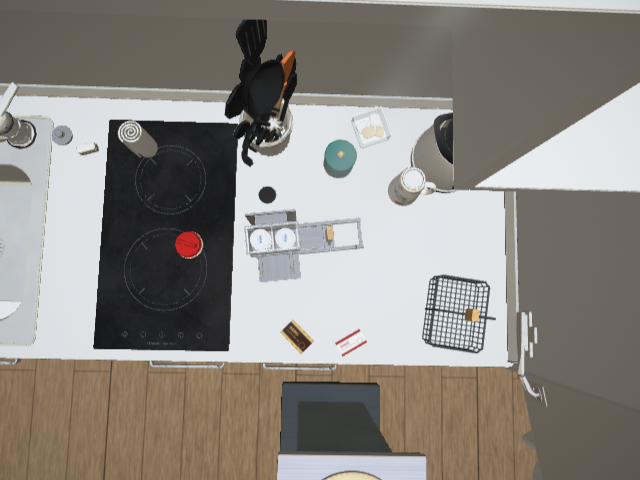

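```bash
cat > fit.py <<'E'
from h import *
from scipy.optimize import least_squares
np.set_printoptions(precision=4,suppress=True)
def R(a): c,s=np.cos(a),np.sin(a); return np.array([[c,-s,0],[s,c,0],[0,0,1]])
def fit(obs,p0,free_z=False):
    CC={n:cal(n) for n in set(o[0] for o in obs)}
    f=lambda v:np.concatenate([(proj(n,R(v[2])@np.array(m)+[v[0],v[1],0],CC[n])-uv)*w for n,m,uv,w in obs])
    r=least_squares(f,p0,loss="soft_l1"); return r.x,r.fun.reshape(-1,2)
E
python3 - <<'E'
from fit import *
D=[("top",(0,0,0),(277.8,246),.3),("top",(-.05,0,.145),(278.3,264.4),1),("top",(-.0265,-.1075,.137),(333,248.9),1),("top",(-.0265,-.1595,.134),(356.1,245.2),1),
("scene",(-.05,0,.145),(337.1,251),1),("scene",(-.0265,-.1595,.134),(322,218.8),1)]
d,r=fit(D,[.55,.2,0]);print("disp",d,np.degrees(d[2]));print(r)
B=[("top",(0,0,0),(445.3,311.2),1),("top",(0,0,.123),(467.4,317),.5),("top",(0,0,.148),(471.6,316.2),1),("scene",(0,0,0),(365.4,216.9),.5),("scene",(0,0,.123),(372.6,184.6),.5),("scene",(0,0,.148),(371.4,177),1)]
b,r=fit(B,[.4,-.25,0]);print("bask",b);print(r)
np.save("d.npy",d);np.save("b.npy",b)
T=cal("top")
def draw(im,box,sc,segs,n):
    x0,y0,x1,y1=box; c=cv2.resize(im[y0:y1,x0:x1],None,fx=sc,fy=sc,interpolation=cv2.INTER_CUBIC)
    for p,q,col in segs:
        a=[(proj("top",z,T)-[x0,y0]+.5)*sc for z in (p,q)]; cv2.line(c,*[tuple(int(v) for v in z) for z in a],col,1,cv2.LINE_AA)
    cv2.imwrite(n,c)
W=lambda v,p:R(v[2])@np.array(p)+[v[0],v[1],0]
def rect(v,x0,x1,y0,y1,z,col):
    c=[W(v,p) for p in [(x0,y0,z),(x1,y0,z),(x1,y1,z),(x0,y1,z)]]; return [(c[i],c[(i+1)%4],col) for i in range(4)]
im=cv2.imread("pics/top0.png")
S=rect(d,-.027,.027,-.05,.05,.202,(0,0,255))+rect(d,-.073,.049,-.045,.045,.008,(255,0,0))+rect(d,-.03,.03,-.175,-.05,.134,(0,160,0))
S+=[(W(d,(-.05,y,.1425)),W(d,(-.066,y,.152)),(255,0,255)) for y in (.03,-.03)]
e,_=fit([o for o in B],b)
S2=rect(b,-.076,.076,-.058,.058,.065,(0,0,255))+[(W(b,(0,-.045,.123)),W(b,(0,.045,.123)),(0,255,0))]
draw(im,(230,190,380,300),5,S,"pics/c1.png");
draw(im,(400,260,520,370),5,S2,"pics/c2.png")
E
```

```text
disp [0.5923 0.1688 0.1249] 7.156085717596393
[[ 0.2845  0.1443]
 [-0.132   0.704 ]
 [-1.1646 -1.0219]
 [ 1.8137  0.1847]
 [-0.3859  0.1634]
 [ 0.284  -0.0663]]
bask [ 0.4543 -0.21    0.    ]
[[ 2.9896  1.5833]
 [-0.6785 -1.0511]
 [-1.4165 -0.8091]
 [ 2.0631  0.6221]
 [-0.6613 -0.7957]
 [ 0.2542 -1.549 ]]
```

View pics/c1.png

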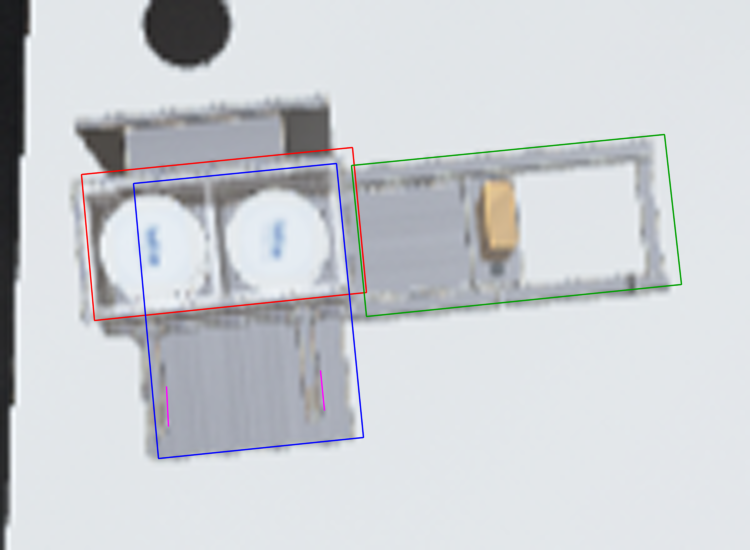

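View pics/c2.png

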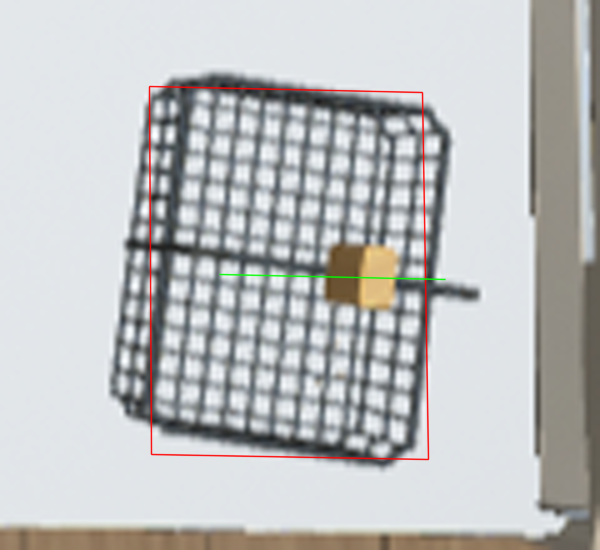

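```bash
cat > go.py <<'E'
import sys
from fit import *
from scipy.spatial.transform import Rotation as Ro
def delta(p,yaw,tr=None,p0=None):
    s=manip.observe(); R0=np.array(s["tool_rot"]) if tr is None else tr; p0=np.array(s["eef_pos"]) if p0 is None else p0
    c,q=np.cos(yaw),np.sin(yaw); Rt=np.array([[-c,-q,0],[-q,c,0],[0,0,-1.]])
    w=Ro.from_matrix(R0.T@Rt).as_rotvec()/(np.pi/2); d=R0.T@(np.array(p)-p0)/.3
    return np.round(np.r_[w,d],4),Rt
E
python3 - <<'E'
from go import *
D=[("top",(-.073,.045,.008),(260.1,281.3),1),("top",(-.073,-.045,.008),(301.1,277.1),1),("top",(-.03,-.175,.134),(363.1,247),1),("top",(-.0265,-.1595,.134),(356.1,245.8),1),("top",(-.05,0,.145),(278.3,264.4),.5),
("scene",(-.05,0,.145),(337.1,251),1),("scene",(-.0265,-.1595,.134),(322,218.8),1)]
d,r=fit(D,[.55,.2,0]);print("disp",d);print(r)
k=lambda x,y:(400+x/5-.5,260+y/5-.5)
B=[("top",(0,.058,.065),k(127,257),1),("top",(0,-.058,.065),k(428,290),1),("top",(.076,0,.065),k(305,87),1),("top",(-.076,0,.065),k(265,447),1),("top",(.012,0,.166),k(378,248),1),("top",(-.012,0,.166),k(374,306),1),("scene",(0,0,.148),(371.4,177),.5),
("top",(.076,.03,.065),k(220,78),.5),("top",(.076,-.04,.065),k(415,105),.5)]
b,r=fit(B,[.4,-.25,-.12]);print("bask",b);print(r)
np.save("d.npy",d);np.save("b.npy",b)
print("wall",atz("top",k(532,380),0),atz("top",k(540,500),0))
tr=None;p0=None
for p,y in [((.36,.47,.40),-.13),((.5,.24,.42),-.13),((.5,0,.40),-.13),((.455,-.2,.34),-.13)]:
    v,tr=delta(p,y,tr,p0);p0=np.array(p);print(v)
E
```

```text
disp [0.5919 0.1716 0.1244]
[[-0.1636  0.1231]
 [-0.2002  0.1332]
 [ 1.367  -0.4101]
 [ 0.3854 -0.1886]
 [-0.8052  0.4498]
 [-0.2393  0.8921]
 [ 0.4182  0.5246]]
bask [ 0.4554 -0.2101 -0.1142]
[[ 4.9183 -1.3757]
 [-0.5104 -0.4377]
 [ 0.4408  0.2433]
 [ 0.9511  1.1602]
 [-1.1179 -0.2786]
 [-1.5745  0.8187]
 [-0.0674 -0.788 ]
 [ 1.6944  0.0467]
 [-1.4213 -0.3797]]
wall [ 0.4072 -0.3379  0.    ] [ 0.3553 -0.3404  0.    ]
[-0.      0.     -0.1368 -0.5998 -0.5365 -0.5157]
[ 0.      0.      0.     -0.5621 -0.6997 -0.0667]
[ 0.      0.      0.     -0.1037 -0.7932  0.0667]
[ 0.      0.      0.      0.0623 -0.6805  0.2   ]
```

{"name": "move_arm", "arguments": {"motion": [[0,0,-0.03,-0.05,-0.05,-0.06,-1],[0,0,-0.06,-0.14,-0.14,-0.15,-1],[0,0,-0.09,-0.24,-0.24,-0.25,-1],[0,0,-0.12,-0.34,-0.34,-0.35,-1],[0,0,-0.137,-0.44,-0.44,-0.45,-1]]}}

```text
clock: 1.45
eef_pos: [0.3232, 0.5162, 0.378]
tool_rot: [[-0.992, 0.127, 0.0], [0.127, 0.992, 0.0], [-0.0, 0.0, -1.0]]
contact_force: [1.0, 1.3, -0.3]
opening: 0.0856
gripper_force: 0.0
```

{"name": "move_arm", "arguments": {"motion": [[0,0,0,-0.11,-0.12,-0.03,-1],[0,0,0,-0.22,-0.24,-0.06,-1],[0,0,0,-0.33,-0.36,-0.08,-1],[0,0,0,-0.44,-0.48,-0.1,-1],[0,0,0,-0.52,-0.6,-0.1,-1]]}}

```text
clock: 1.95
eef_pos: [0.4559, 0.3171, 0.408]
tool_rot: [[-0.991, 0.131, 0.002], [0.131, 0.991, 0.001], [-0.002, 0.001, -1.0]]
contact_force: [1.0, -0.2, -0.2]
opening: 0.0854
gripper_force: 0.0
```

{"name": "move_arm", "arguments": {"motion": [[0,0,0,-0.04,-0.16,0,-1],[0,0,0,-0.08,-0.32,0,-1],[0,0,0,-0.12,-0.48,0,-1],[0,0,0,-0.14,-0.64,0,-1],[0,0,0,-0.16,-0.8,0,-1]]}}

```text
clock: 2.45
eef_pos: [0.4704, 0.0729, 0.4072]
tool_rot: [[-0.992, 0.129, 0.001], [0.129, 0.992, 0.0], [-0.001, 0.0, -1.0]]
contact_force: [1.0, 0.0, 0.1]
opening: 0.0855
gripper_force: 0.0
```

{"name": "move_arm", "arguments": {"motion": [[0,0,0,-0.015,-0.16,0.05,-1],[0,0,0,-0.03,-0.32,0.1,-1],[0,0,0,-0.05,-0.48,0.15,-1],[0,0,0,-0.06,-0.64,0.2,-1],[0,0,0,-0.07,-0.78,0.25,-1]]}}

```text
clock: 2.95
eef_pos: [0.4608, -0.1619, 0.3318]
tool_rot: [[-0.992, 0.13, 0.001], [0.13, 0.992, -0.0], [-0.001, -0.0, -1.0]]
contact_force: [1.5, 0.1, -0.4]
opening: 0.0856
gripper_force: 0.0
```

```bash
cat > look.py <<'E'
from go import *
def look(n,labels,save=None):
    C=cal(n); im=manip.camera(n); out=[]
    if save: cv2.imwrite(save,im[:,:,::-1])
    for l in labels:
        out.append((l,[(np.round(q["uv"],1),round(q["confidence"],2)) for q in manip.place_of(n,l)[:2]]))
    return C,out
E
python3 - <<'E'
from look import *
C,o=look("wrist",["basket_grip","basket_bar","basket"],"pics/w1.png")
print(manip.observe()["eef_pos"]); z={"basket_grip":.148,"basket_bar":.123,"basket":0}
for l,q in o:
    for uv,c in q: print(l,uv,c,atz("wrist",uv,z[l],C))
E
```

```text
[ 0.4609 -0.1606  0.3317]
basket_grip [268.3 219.9] 0.94 [ 0.4579 -0.2128  0.148 ]
basket_bar [269.6 210.2] 0.8 [ 0.4539 -0.2148  0.123 ]
basket [285.7 192.9] 0.91 [ 0.4561 -0.2134  0.    ]
```

View pics/w1.png

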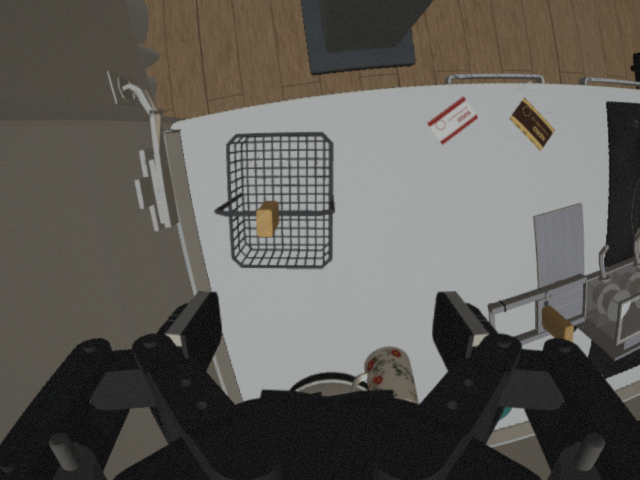

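{"name": "move_arm", "arguments": {"motion": [[0,0,0,-0.006,-0.1,0.05,-1],[0,0,0,-0.006,-0.173,0.15,-1],[0,0,0,-0.006,-0.173,0.3,-1],[0,0,0,-0.006,-0.173,0.42,-1],[0,0,0,-0.006,-0.173,0.5,-1]]}}

```text
clock: 3.65
eef_pos: [0.4565, -0.2096, 0.1802]
tool_rot: [[-0.992, 0.127, -0.001], [0.127, 0.992, 0.001], [0.001, 0.001, -1.0]]
contact_force: [1.2, 1.2, 0.1]
opening: 0.0853
gripper_force: 0.0
```

```bash
python3 - <<'E'
from look import *
C,o=look("wrist",["basket_grip","basket_bar"])
s=manip.observe();print(s["eef_pos"]); z={"basket_grip":.148,"basket_bar":.123,"basket":0}
for l,q in o:
    for uv,c in q: print(l,uv,c,atz("wrist",uv,z[l],C))
print(delta((.456,-.2125,.143),-.128)[0])
E
```

```text
[ 0.4565 -0.2101  0.1814]
basket_grip [319.6 287.1] 0.82 [ 0.4582 -0.2131  0.148 ]
basket_bar [317.8 264. ] 0.92 [ 0.4553 -0.2141  0.123 ]
[ 0.0006 -0.0013  0.0002  0.0002 -0.0084  0.1281]
```

{"name": "move_arm", "arguments": {"motion": [[0,0,0,0,-0.011,0.05,-1],[0,0,0,0,-0.011,0.1,-1],[0,0,0,0,-0.011,0.127,-1],[0,0,0,0,-0.011,0.127,0],[0,0,0,0,-0.011,0.127,1]]}}

```text
clock: 4.3
eef_pos: [0.4565, -0.2146, 0.1448]
tool_rot: [[-0.992, 0.129, 0.001], [0.129, 0.992, -0.0], [-0.001, -0.0, -1.0]]
contact_force: [-0.1, -0.5, -0.1]
opening: 0.0587
gripper_force: 0.0
```

{"name": "move_arm", "arguments": {"motion": [[0,0,0,0,0,0,1],[0,0,0,0,0,0,1],[0,0,0,0,0,0,1],[0,0,0,0,0,0,1],[0,0,0,0,0,0,1]]}}

```text
clock: 4.8
eef_pos: [0.4561, -0.2144, 0.1441]
tool_rot: [[-0.992, 0.129, 0.0], [0.129, 0.992, 0.0], [-0.0, 0.0, -1.0]]
contact_force: [0.2, 2.4, 7.0]
opening: 0.0133
gripper_force: 59.9
```

{"name": "move_arm", "arguments": {"motion": [[0,0,0,0,0,-0.02,1],[0,0,0,0,0,-0.07,1],[0,0,0,0,0,-0.15,1],[0,0,0,0,0,-0.25,1],[0,0,0,0,0,-0.35,1]]}}

```text
clock: 5.3
eef_pos: [0.4551, -0.2148, 0.2496]
tool_rot: [[-0.992, 0.13, -0.002], [0.13, 0.992, 0.0], [0.002, -0.0, -1.0]]
contact_force: [0.6, 0.0, -3.4]
opening: 0.0133
gripper_force: 58.6
```

{"name": "move_arm", "arguments": {"motion": [[0,0,0,0.01,0.06,0,1],[0,0,-0.02,0.03,0.18,0,1],[0,0,-0.05,0.05,0.32,0,1],[0,0,-0.08,0.07,0.45,0,1],[0,0,-0.1,0.09,0.58,0,1]]}}

```text
clock: 5.8
eef_pos: [0.4509, -0.0375, 0.2489]
tool_rot: [[-1.0, -0.029, -0.0], [-0.029, 1.0, -0.0], [0.0, -0.0, -1.0]]
contact_force: [1.5, 0.9, -4.0]
opening: 0.0133
gripper_force: 59.1
```

```bash
python3 - <<'E'
from look import *
d=np.load("d.npy"); W=lambda p:R(d[2])@np.array(p)+[d[0],d[1],0]
print(W((-.15,0,.25)),delta(W((-.15,0,.25)),d[2])[0])
E
```

```text
[0.443 0.153 0.25 ] [-0.0001 -0.0002 -0.0609  0.0081  0.6356 -0.0038]
```

{"name": "move_arm", "arguments": {"motion": [[0,0,-0.02,0.002,0.14,0,1],[0,0,-0.04,0.004,0.28,0,1],[0,0,-0.061,0.006,0.42,0,1],[0,0,-0.061,0.008,0.55,0,1],[0,0,-0.061,0.008,0.632,0,1]]}}

```text
clock: 6.3
eef_pos: [0.4433, 0.1534, 0.2488]
tool_rot: [[-0.992, -0.125, -0.0], [-0.125, 0.992, 0.0], [0.0, 0.0, -1.0]]
contact_force: [-0.0, 0.4, -3.5]
opening: 0.0133
gripper_force: 59.2
```

```bash
python3 - <<'E'
from look import *
L=["hook_seat","gate_mark","gate_pointer","gate","dispenser","basket_bar","basket_grip"]
d=np.load("d.npy"); W=lambda p:R(d[2])@np.array(p)+[d[0],d[1],0]
M={"hook_seat":(-.05,0,.145),"gate_mark":(-.0265,-.1595,.134),"gate":(0,-.1075,.168),"dispenser":(0,0,0)}
for n in ["wrist","top","scene"]:
    C,o=look(n,L,f"pics/s2{n}.png")
    for l,q in o: print(n,l,q, proj(n,W(M[l]),C) if l in M else "")
print(manip.observe()["eef_pos"],manip.observe()["tool_rot"])
E
```

```text
wrist hook_seat [(array([325.8, 370.2]), 0.56)] [326.28   368.7405]
wrist gate_mark [(array([478.4, 344.6]), 0.71)] [144.3599 372.3959]
wrist gate_pointer [(array([198.6, 378.9]), 0.45)] 
wrist gate [] [192.4016 427.6961]
wrist dispenser [] [326.4419 331.6865]
wrist basket_bar [(array([323.7, 288.5]), 0.6)] 
wrist basket_grip [(array([328.5, 320.4]), 0.66)] 
top hook_seat [] [276.6895 265.2997]
top gate_mark [(array([352.9, 243.5]), 0.7), (array([273.8, 263.3]), 0.55)] [356.4854 245.6114]
top gate_pointer [(array([331.6, 252. ]), 0.72)] 
top gate [(array([327.1, 232.3]), 0.71), (array([276.7, 248.6]), 0.38)] [329.883  232.8624]
top dispenser [(array([275.8, 245.2]), 0.76)] [277.4733 246.6479]
top basket_bar [] 
top basket_grip [(array([406. , 191.3]), 0.35)] 
scene hook_seat [(array([336.7, 253.3]), 0.92), (array([382.1, 212.1]), 0.25)] [336.8607 251.8921]
scene gate_mark [(array([322.7, 223.7]), 0.75)] [322.4182 219.3246]
scene gate_pointer [(array([323.1, 233.2]), 0.4), (array([312.8, 218.9]), 0.18)] 
scene gate [(array([311.5, 222.2]), 0.39)] [312.9187 219.6078]
scene dispenser [] [316.5997 299.6275]
scene basket_bar [(array([382.4, 219.6]), 0.88), (array([376.9, 263. ]), 0.19)] 
scene basket_grip [(array([383.2, 209. ]), 0.7)] 
[0.4439 0.1508 0.2488] [[-0.9924 -0.1231 -0.    ]
 [-0.1231  0.9924 -0.    ]
 [ 0.     -0.     -1.    ]]
```

View pics/s2wrist.png

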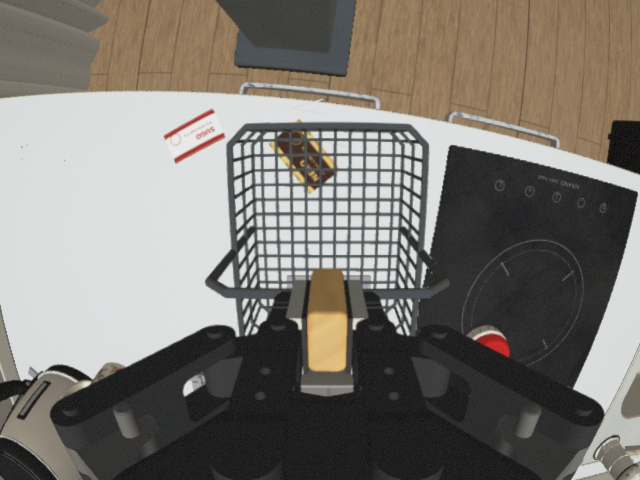

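```bash
python3 - <<'E'
from look import *
d=np.array([.5925,.1735,.1244]); np.save("d.npy",d); W=lambda p:R(d[2])@np.array(p)+[d[0],d[1],0]
for p in [(-.15,0,.184),(-.05,0,.184),(-.05,0,.166)]: print(W(p),delta(W(p),d[2])[0])
E
```

```text
[0.4437 0.1549 0.184 ] [-0.     -0.     -0.0006 -0.0007  0.0136  0.216 ]
[0.5429 0.1673 0.184 ] [-0.     -0.     -0.0006 -0.3341  0.014   0.216 ]
[0.5429 0.1673 0.166 ] [-0.     -0.     -0.0006 -0.3341  0.014   0.276 ]
```

{"name": "move_arm", "arguments": {"motion": [[0,0,0,0,0.014,0.07,1],[0,0,0,0,0.014,0.14,1],[0,0,0,0,0.014,0.19,1],[0,0,0,0,0.014,0.214,1],[0,0,0,0,0.014,0.214,1]]}}

```text
clock: 8.0
eef_pos: [0.4432, 0.1548, 0.1839]
tool_rot: [[-0.992, -0.123, -0.001], [-0.123, 0.992, -0.001], [0.001, -0.001, -1.0]]
contact_force: [0.4, 0.5, -4.0]
opening: 0.0127
gripper_force: 59.3
```

{"name": "move_arm", "arguments": {"motion": [[0,0,0,-0.05,0,0,1],[0,0,0,-0.12,0,0,1],[0,0,0,-0.19,0,0,1],[0,0,0,-0.25,0,0,1],[0,0,0,-0.29,0,0,1]]}}

```text
clock: 8.5
eef_pos: [0.5315, 0.1659, 0.1855]
tool_rot: [[-0.992, -0.123, 0.002], [-0.123, 0.992, 0.001], [-0.002, 0.0, -1.0]]
contact_force: [0.4, -0.2, -3.8]
opening: 0.0135
gripper_force: 59.4
```

```bash
python3 - <<'E'
from look import *
d=np.load("d.npy"); W=lambda p:R(d[2])@np.array(p)+[d[0],d[1],0]
for n in ["top","scene"]:
    C,o=look(n,["basket_bar","basket_grip","hook_seat"],f"pics/s3{n}.png"); print(n,o,proj(n,W((-.05,0,.145)),C))
s=manip.observe();p=s["eef_pos"]; print(p,s["contact_force"]); print(delta(W((-.05,0,.184)),d[2])[0])
a=cv2.imread("pics/s3top.png")[190:310,220:380]; b=cv2.imread("pics/s3scene.png")[180:300,270:430]
cv2.imwrite("pics/c3.png",np.hstack([cv2.resize(i,(400,300),interpolation=2) for i in (a,b)]))
E
```

```text
top [('basket_bar', []), ('basket_grip', []), ('hook_seat', [])] [275.7371 264.9479]
scene [('basket_bar', [(array([346.1, 242.9]), 0.9)]), ('basket_grip', [(array([342.6, 238.3]), 0.75)]), ('hook_seat', [(array([337.7, 252.7]), 0.64)])] [336.5579 252.3599]
[0.529  0.1656 0.1847] [ 0.3585  0.146  -3.5839]
[ 0.     -0.0003 -0.0005 -0.0466 -0.0001  0.0023]
```

View pics/c3.png

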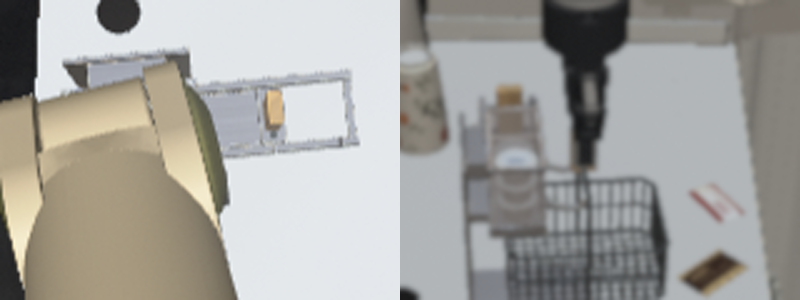

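{"name": "move_arm", "arguments": {"motion": [[0,0,0,-0.02,0,0,1],[0,0,0,-0.035,0,0,1],[0,0,0,-0.045,0,0,1],[0,0,0,-0.045,0,0,1],[0,0,0,-0.045,0,0,1]]}}

```text
clock: 9.4
eef_pos: [0.5432, 0.1672, 0.1845]
tool_rot: [[-0.992, -0.123, -0.0], [-0.123, 0.992, -0.0], [0.0, -0.0, -1.0]]
contact_force: [0.6, 0.3, -3.7]
opening: 0.0133
gripper_force: 59.4
```

```bash
python3 - <<'E'
from look import *
d=np.load("d.npy"); W=lambda p:R(d[2])@np.array(p)+[d[0],d[1],0]
C,o=look("scene",["basket_bar","basket_grip","hook_seat"],"pics/s4.png"); print(o,proj("scene",W((-.05,0,.145)),C))
s=manip.observe();p=np.array(s["eef_pos"]); print(p,s["contact_force"],R(-d[2])@(p-[d[0],d[1],0]))
print("pred bar,grip",proj("scene",p-[0,0,.021],C),proj("scene",p+[0,0,.004],C))
p=np.array([.4439,.1508,.2488]);print("s2 pred bar,grip",proj("scene",p-[0,0,.021],C),proj("scene",p+[0,0,.004],C))
b=cv2.imread("pics/s4.png")[190:290,280:410]; b=cv2.resize(b,None,fx=6,fy=6,interpolation=2); cv2.imwrite("pics/c4.png",b)
E
```

```text
[('basket_bar', [(array([337.2, 245.6]), 0.77)]), ('basket_grip', [(array([337.8, 239.1]), 0.76), (array([392.8, 261.9]), 0.73)]), ('hook_seat', [(array([337.9, 251.6]), 0.56)])] [336.5579 252.3599]
[0.543  0.1673 0.1846] [ 0.0778 -0.3473 -3.9146] [-0.0499 -0.0001  0.1846]
pred bar,grip [336.5326 245.8774] [336.5769 236.9685]
s2 pred bar,grip [381.1229 219.4767] [381.7479 209.9784]
```

View pics/c4.png

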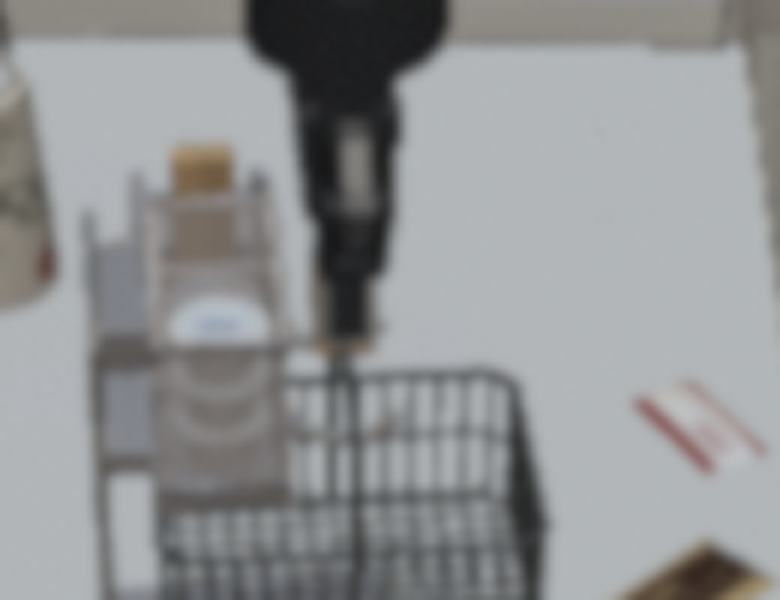

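{"name": "move_arm", "arguments": {"motion": [[0,0,0,0,0,0.015,1],[0,0,0,0,0,0.03,1],[0,0,0,0,0,0.045,1],[0,0,0,0,0,0.055,1],[0,0,0,0,0,0.058,1]]}}

```text
clock: 10.1
eef_pos: [0.543, 0.1672, 0.1666]
tool_rot: [[-0.992, -0.123, -0.001], [-0.123, 0.992, -0.0], [0.001, -0.0, -1.0]]
contact_force: [0.2, 0.1, -3.7]
opening: 0.013
gripper_force: 59.4
```

{"name": "move_arm", "arguments": {"motion": [[0,0,0,0,0,0.002,1],[0,0,0,0,0,0.003,1],[0,0,0,0,0,0.004,1],[0,0,0,0,0,0.005,1],[0,0,0,0,0,0.005,1]]}}

```text
clock: 10.6
eef_pos: [0.5433, 0.1673, 0.1659]
tool_rot: [[-0.992, -0.123, 0.0], [-0.123, 0.992, 0.0], [-0.0, 0.0, -1.0]]
contact_force: [0.3, -0.7, -2.6]
opening: 0.0132
gripper_force: 59.5
```

{"name": "move_arm", "arguments": {"motion": [[0,0,0,0,0,0.001,1],[0,0,0,0,0,0.002,1],[0,0,0,0,0,0.003,1],[0,0,0,0,0,0.004,1],[0,0,0,0,0,0.004,1]]}}

```text
clock: 11.1
eef_pos: [0.5434, 0.1673, 0.1653]
tool_rot: [[-0.992, -0.123, 0.001], [-0.123, 0.992, 0.0], [-0.001, 0.0, -1.0]]
contact_force: [-3.0, 0.1, 8.6]
opening: 0.0132
gripper_force: 61.4
```

{"name": "move_arm", "arguments": {"motion": [[0,0,0,0,0,-0.003,1],[0,0,0,0,0,-0.003,0.3],[0,0,0,0,0,-0.003,0.2],[0,0,0,0,0,-0.003,0.2],[0,0,0,0,0,-0.003,0.2]]}}

```text
clock: 11.6
eef_pos: [0.5432, 0.1673, 0.1653]
tool_rot: [[-0.992, -0.123, 0.0], [-0.123, 0.992, -0.0], [-0.0, -0.0, -1.0]]
contact_force: [-0.1, 0.0, -0.8]
opening: 0.0346
gripper_force: 0.0
```

{"name": "move_arm", "arguments": {"motion": [[0,0,0,0,0,-0.03,0.2],[0,0,0,0,0,-0.1,0.2],[0,0,0,0,0,-0.2,0.2],[0,0,0,0,0,-0.3,0.2],[0,0,0,0,0,-0.4,0.2]]}}

```text
clock: 12.1
eef_pos: [0.5431, 0.1671, 0.2872]
tool_rot: [[-0.992, -0.123, 0.0], [-0.123, 0.992, 0.0], [-0.0, -0.0, -1.0]]
contact_force: [-0.3, 0.2, -0.2]
opening: 0.0341
gripper_force: 0.0
```

```bash
python3 - <<'E'
from look import *
d=np.load("d.npy"); W=lambda p:R(d[2])@np.array(p)+[d[0],d[1],0]
C,o=look("scene",["basket_bar","basket_grip","hook_seat","gate"],"pics/s5.png"); print(o,proj("scene",W((-.05,0,.145)),C),proj("scene",W((-.05,0,.17)),C))
print(manip.observe()["eef_pos"],delta(W((0,-.1075,.285)),d[2])[0])
E
```

```text
[('basket_bar', [(array([337.9, 251.9]), 0.65)]), ('basket_grip', []), ('hook_seat', [(array([336.7, 253.9]), 0.8)]), ('gate', [(array([313.3, 219.5]), 0.4)])] [336.5579 252.3599] [336.6022 243.6148]
[0.5429 0.1672 0.2855] [ 0.0001  0.0001 -0.0006 -0.167  -0.3579  0.0016]
```

{"name": "move_arm", "arguments": {"motion": [[0,0,0,-0.02,-0.07,0,0.2],[0,0,0,-0.06,-0.16,0,0.2],[0,0,0,-0.11,-0.25,0,0.2],[0,0,0,-0.15,-0.33,0,0.2],[0,0,0,-0.167,-0.358,0,0.2]]}}

```text
clock: 12.85
eef_pos: [0.6067, 0.0639, 0.2842]
tool_rot: [[-0.993, -0.12, -0.001], [-0.12, 0.993, -0.002], [0.002, -0.002, -1.0]]
contact_force: [-0.4, -0.4, -0.7]
opening: 0.0342
gripper_force: 0.0
```

```bash
python3 - <<'E'
from look import *
d=np.load("d.npy"); W=lambda p:R(d[2])@np.array(p)+[d[0],d[1],0]
I=lambda p:R(-d[2])@(np.array(p)-[d[0],d[1],0])
Z={"gate":.168,"gate_pointer":.136,"gate_mark":.134,"basket_bar":.145,"hook_seat":.145}
for n in ["wrist","top","scene"]:
    C,o=look(n,list(Z),f"pics/s6{n}.png")
    for l,q in o:
        for uv,c in q: print(n,l,uv,c,I(atz(n,uv,Z[l],C))*1000)
print(manip.observe()["eef_pos"],I(manip.observe()["eef_pos"]))
E
```

```text
wrist gate [330.7 234.7] 0.87 [  -0.7512 -108.0989  168.    ]
wrist gate_pointer [331.2 191. ] 0.56 [ -26.2807 -107.3875  136.    ]
wrist gate_mark [262.5 192.2] 0.6 [ -25.6751 -159.8111  134.    ]
wrist basket_bar [472.4 164. ] 0.87 [-49.5593  -0.6445 145.    ]
wrist hook_seat [471.3 161.8] 0.6 [-51.19    -1.6393 145.    ]
top gate [276.8 264. ] 0.26 [-49.8529  -3.0926 168.    ]
top gate_pointer [276.7 264.8] 0.37 [-49.3408  -1.5273 136.    ]
top gate_pointer [278.3 263.2] 0.37 [-46.5463  -4.9201 136.    ]
top basket_bar [278.8 265.6] 0.74 [-51.8504  -5.7605 145.    ]
top hook_seat [277.2 265.2] 0.92 [-50.7696  -2.7621 145.    ]
top hook_seat [277.1 266.3] 0.46 [-52.8663  -2.3706 145.    ]
scene gate [313.1 219.9] 0.45 [  -1.2414 -107.8953  168.    ]
scene gate [335.1 246. ] 0.18 [-46.0079   6.2826 168.    ]
scene gate_pointer [322.  231.6] 0.57 [ -22.483  -101.7615  136.    ]
scene gate_mark [321.6 220.3] 0.94 [ -24.9441 -156.7893  134.    ]
scene basket_bar [339.8 256.9] 0.62 [-55.8827  18.0279 145.    ]
scene hook_seat [339.  254.5] 0.58 [-54.8948   8.7235 145.    ]
scene hook_seat [324.8 221. ] 0.52 [ -31.9227 -135.8485  145.    ]
[0.6061 0.0669 0.2854] [ 0.0003 -0.1075  0.2854]
```

View pics/s6wrist.png

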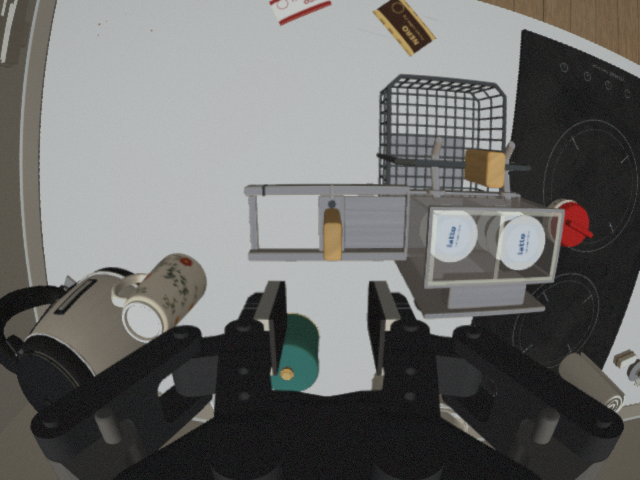

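{"name": "move_arm", "arguments": {"motion": [[0,0,0,0.001,-0.001,0.08,0.2],[0,0,0,0.001,-0.001,0.18,0.2],[0,0,0,0.001,-0.001,0.28,0.2],[0,0,0,0.001,-0.001,0.36,0.2],[0,0,0,0.001,-0.001,0.408,0.2]]}}

```text
clock: 14.25
eef_pos: [0.6052, 0.0665, 0.1612]
tool_rot: [[-0.992, -0.123, -0.002], [-0.123, 0.992, -0.0], [0.002, -0.0, -1.0]]
contact_force: [-0.7, 0.1, 0.4]
opening: 0.0339
gripper_force: 0.0
```

{"name": "move_arm", "arguments": {"motion": [[0,0,0,0,0,0,0.2],[0,0,0,0,0,0,0.4],[0,0,0,0,0,0,1],[0,0,0,0,0,0,1],[0,0,0,0,0,0,1]]}}

```text
clock: 14.75
eef_pos: [0.6066, 0.0673, 0.1643]
tool_rot: [[-0.992, -0.124, 0.002], [-0.124, 0.992, 0.001], [-0.002, 0.001, -1.0]]
contact_force: [-1.0, 2.4, 6.5]
opening: 0.0114
gripper_force: 59.2
```

```bash
python3 - <<'E'
from look import *
d=np.load("d.npy"); I=lambda p:R(-d[2])@(np.array(p)-[d[0],d[1],0])
Z={"gate_pointer":.136,"gate_mark":.134}
C,o=look("wrist",list(Z),"pics/s7.png")
for l,q in o:
    for uv,c in q: print(l,uv,c,I(atz("wrist",uv,Z[l],C))*1000)
s=manip.observe();print(s["contact_force"],s["opening"],s["gripper_force"],I(s["eef_pos"]))
E
```

```text
gate_pointer [327.7 229.8] 0.84 [ -25.5846 -106.7755  136.    ]
gate_mark [213.1 228.8] 0.83 [ -25.7213 -158.819   134.    ]
gate_mark [555.1 183.2] 0.41 [-49.0362   4.8219 134.    ]
[-1.3497  1.9545  6.7171] 0.011252639552562083 59.21510696411133 [ 0.0008 -0.1071  0.1644]
```

{"name": "move_arm", "arguments": {"motion": [[0,0,0,0,-0.02,0,1],[0,0,0,0,-0.05,0,1],[0,0,0,0,-0.08,0,1],[0,0,0,0,-0.11,0,1],[0,0,0,0,-0.127,0,1]]}}

```text
clock: 15.4
eef_pos: [0.6112, 0.0298, 0.1643]
tool_rot: [[-0.992, -0.124, 0.002], [-0.124, 0.992, 0.002], [-0.002, 0.002, -1.0]]
contact_force: [-1.6, 6.9, 7.1]
opening: 0.0113
gripper_force: 59.4
```

```bash
cat > m.py <<'E'
from look import *
d=np.load("d.npy"); I=lambda p:R(-d[2])@(np.array(p)-[d[0],d[1],0])
Z={"gate_pointer":.136,"gate_mark":.134}
for i in range(2):
    C,o=look("wrist",list(Z),"pics/s8.png")
    for l,q in o:
        for uv,c in q[:1]: print(l,uv,c,I(atz("wrist",uv,Z[l],C))*1000)
s=manip.observe();print(s["clock"],s["contact_force"],s["opening"],s["gripper_force"],I(s["eef_pos"]))
E
python3 m.py
```

```text
gate_pointer [328.6 228.8] 0.62 [ -26.0583 -144.1552  136.    ]
gate_mark [294.6 229.6] 0.61 [ -25.223  -159.1513  134.    ]
gate_pointer [329.  228.1] 0.71 [ -26.3708 -143.8743  136.    ]
gate_mark [293.5 225.3] 0.61 [ -27.1776 -159.4875  134.    ]
15.7 [-0.6292  5.8255  6.6977] 0.011157692533121565 59.40224647521973 [ 0.0007 -0.1444  0.1643]
```

{"name": "move_arm", "arguments": {"motion": [[0,0,0,0,-0.012,0,1],[0,0,0,0,-0.025,0,1],[0,0,0,0,-0.036,0,1],[0,0,0,0,-0.045,0,1],[0,0,0,0,-0.048,0,1]]}}

```text
clock: 16.2
eef_pos: [0.6129, 0.0164, 0.1644]
tool_rot: [[-0.992, -0.124, 0.002], [-0.124, 0.992, 0.002], [-0.002, 0.002, -1.0]]
contact_force: [-3.2, 7.7, 7.4]
opening: 0.0114
gripper_force: 59.4
```

```bash
python3 m.py; python3 - <<'E'
import cv2
a=cv2.imread("pics/s8.png"); b=cv2.resize(a[205:250,290:370],(800,450),interpolation=2)
cv2.imwrite("pics/c8.png",b)
E
```

```text
gate_pointer [329.9 228.9] 0.6 [ -26.0245 -157.0897  136.    ]
gate_mark [325.1 226.3] 0.75 [ -26.7054 -159.1807  134.    ]
gate_pointer [506.7 219.4] 0.67 [-30.9021 -73.9234 136.    ]
gate_mark [323.4 228.6] 0.95 [ -25.6642 -159.812   134.    ]
16.5 [-1.2181  6.7603  7.8275] 0.011478033456988149 59.42019581794739 [ 0.0008 -0.1583  0.1644]
```

View pics/c8.png

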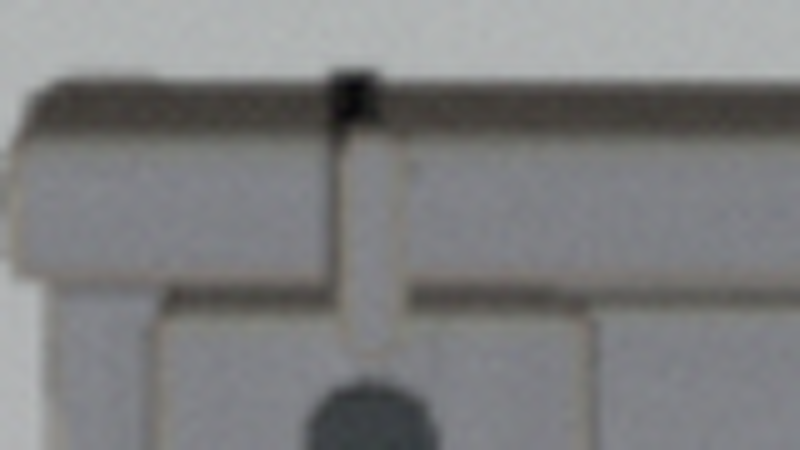

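{"name": "move_arm", "arguments": {"motion": [[0,0,0,0,-0.001,0,1],[0,0,0,0,-0.002,0,1],[0,0,0,0,-0.003,0,1],[0,0,0,0,-0.003,0,1],[0,0,0,0,-0.003,0,1]]}}

```text
clock: 17.0
eef_pos: [0.613, 0.0158, 0.1643]
tool_rot: [[-0.992, -0.125, 0.002], [-0.125, 0.992, 0.002], [-0.002, 0.002, -1.0]]
contact_force: [-1.7, 6.6, 7.6]
opening: 0.0113
gripper_force: 59.4
```

```bash
python3 m.py; python3 - <<'E'
from look import *
for n in ["wrist"]:
    look(n,[],f"pics/f{n}.png")
    for l in ["pot_left_1"]: print([(np.round(q["uv"],0),round(q["confidence"],2)) for q in manip.place_of(n,l)])
look("scene",[],"pics/fscene.png"); print([(np.round(q["uv"],0),round(q["confidence"],2)) for q in manip.place_of("scene","pot_left_1")])
a=cv2.imread("pics/fwrist.png"); m=cv2.resize(a[205:250,290:370],(400,225),interpolation=2)
p=cv2.resize(a[100:300,380:640],(400,300),interpolation=2); s=cv2.imread("pics/fscene.png")[190:320,280:420]; s=cv2.resize(s,(400,371),interpolation=2)
L=np.vstack([m,p]); S=np.zeros_like(L); S[:371]=s; cv2.imwrite("pics/c9.png",np.hstack([L,S]))
E
```

```text
gate_pointer [326.2 229.3] 0.98 [ -25.8473 -159.2613  136.    ]
gate_mark [326.2 227.7] 0.72 [ -26.0728 -159.2607  134.    ]
gate_pointer [327.4 228.5] 0.89 [ -26.2055 -158.7399  136.    ]
gate_mark [325.7 225.1] 0.97 [ -27.2486 -159.4801  134.    ]
17.3 [-2.1657  5.9923  7.8781] 0.011250581128914203 59.418829679489136 [ 0.0007 -0.159   0.1643]
[(array([508., 189.]), 0.9), (array([499., 338.]), 0.57)]
[(array([269., 306.]), 0.73), (array([330., 284.]), 0.65), (array([312., 292.]), 0.47), (array([313., 289.]), 0.39), (array([322., 219.]), 0.31)]
```

View pics/c9.png

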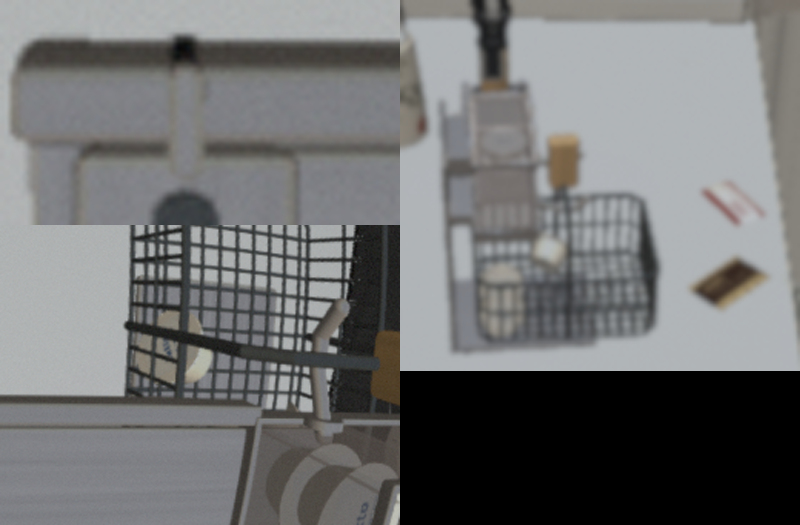

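```bash
python3 -c "
from rig import manip
print(manip.sign_off())"
```

```text
the job is handed in; nothing more can be done
None
```

The job is handed in at about 17 s: the basket hangs free on both hooks, three pots were found in it, the right column's two pots are still in, and the gate is held with its pointer about 0.3 mm short of the mark.

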